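Clamp the chair rail with the cam lever

TASK

The dark chair rail is waiting against the end stop of the bench clamp with the broad jaw. Slide the jaw up snug against the rail, then flip the clamp's raised cam lever all the way over and down to lock it. Keep the rail in its place, and leave the lever of the other clamp, which holds a turned spindle, alone.

Things in the scene. Friction and masses are not known exactly. Their poses are not given: they have to be found in the camera images.
- clamp_grip (a point): Centre of the wooden grip block on the clamp's sliding jaw, 55 mm above the bench; block 25 mm along x, 40 across, top 75 mm up. x: sliding direction towards the rail; y: left of that; z up. Slides with 4 N, stays put; push its rear (-x) face or grip it across y. Only a 20 mm high track lies behind it. The jaw's front face (100 mm wide, 57 mm high) is 102.5 mm ahead (+x) of this point.
- rail_center (a point): Centre of the dark wooden chair rail, a loose bar 45 mm along x (the slide), 200 mm along y plus a short tenon at each end, 30 mm high, 0.25 kg, lying across the clamp's bed, underside 20 mm above the bench. The end stop is beyond it (+x), at most 6 mm away. When the jaw touches it, its centre is 125 mm ahead of the grip block's centre.
- clamp_cam (a joint): Lever (rad) on the jaw; pivot 52.5 mm ahead (+x) of clamp_grip, 50 mm above the bench, axis along x. Flat bar, black grip 22 mm wide, 14 thick, 55 to 100 mm from pivot. 0: leans 0.25 rad past upright to the clamp's -y; 0.25: upright; 1.8 (stop): lies level to +y, jaw locked. Starts at 0 to 0.5. Takes 1 to 6 N at the grip; stays where left.
- second_cam_handle (a point): Grip of the lever of the other clamp (same make, but with a narrow round jaw that holds a turned spindle; its lever already lies level, locked). The point is the grip's centre, 77.5 mm from that lever's pivot. To be left alone.
Not all that is in view belongs to the job. Of the things that look like the part that bears rail_center, the larger one is meant.

How it is judged:
By the outcome, as a careful person would: the job done as asked, in the order asked, and still so for the second after the job is handed in, with the robot touching nothing.
It also fails if it takes over 50 s, if anything falls off the work surface, if the arm or the gripper's body presses on something with over 40 N, if the wrist force passes 120 N, or if a joint passes its speed limit or range.

ROBOT

A 6-joint arm with a two-finger parallel gripper is mounted at the origin on the work surface. World frame = base frame: x ahead of the robot, y to its left, z up, the work surface at z = 0. Lengths are in m, angles in rad, forces in N, time in s.
With the tool pointing down it reaches from about 0.25 to 0.775 m from the base axis. Payload 4 kg.
Tool frame: the origin (TCP) lies between the finger pads; the fingertips stand 25 mm ahead of it and the grasp point (between the pads) lies 6 mm ahead of it (robot.tip_reach is the z of the fingertips in the tool frame, in m); z points along the fingers, y is the line along which they close (so a half turn about z gives the same grasp; the last joint's range is limited). The gripper opens to 94 mm and grips with 3 to 60 N. Pads are 16 mm wide; open, the fingers measure 119 mm over their backs; the gripper's body (75 mm by 177 mm) begins 78 mm behind the grasp point.
Start: joints at [-1.235, 0.087, 1.371, -0, 1.684, -0.103], TCP at [0.234, -0.498, 0.231] pointing down, gripper open.
Joint ranges: [-3.1, 3.1], [-0.76, 2.03], [0.27, 2.55], [-1.08, 4.22], [0.17, 2.65], [-2.57, 2.57]. Speed limits (rad/s): [2.79, 2.79, 3.14, 3.14, 3.14, 3.14].

INTERFACE

Orientations are given as [roll, pitch, yaw] about the fixed x, y, z axes, in that order (R = Rz(yaw) Ry(pitch) Rx(roll)).
In Python, from bench import robot gives the robot as it stands. The module is installed in compiled form; this text tells all that it offers.
- The arm moves only by the shell command python3 -m handwheel 'ROWS'. ROWS is JSON, a list of rows, each a list of 3 entries, a list of its own where there are three numbers: the turn, a rotation vector about the world's x, y, z in units of 90 degrees (1.0 is 90 degrees), then the shift along the world's x, y, z in units of 0.05 m (1.0 is 0.05 m), then the closure, from 0 (fully open) to 1 (shut). A call has 1 to 5 rows; each row shifts and turns the commanded pose from where the row before left it; what a row does not reach is not made up. A row lasts 1/10 s, in which the tool goes at most 50 mm and 8.59 degrees, less where a joint would pass 70% of its speed; a pose out of reach is approached as far as the arm can. A call with a number of a shift or a turn outside -1 to 1 is refused whole. A call with a gripper value outside its range is refused whole. The fingers move at their own pace and stop on an object; the grip force is fixed at half the most. Time passes only in rows, so rows that do not move let the fingers close. It gives the time, the measured TCP pose, the force, the opening and the grip force at its end, in the units of the state.
- robot.get_obs(): the state, without advancing time (a new reading comes with each control period).
- robot.snapshot(name): name is "scene" or "top" or "wrist"; returns (picture, depth): 384x512x3 uint8, red, green, blue; 384x512 float32, m along the optical axis (not along the pixel's ray), 0 where there is no reading.
- robot.calibration(name): a dict with "mtx" (3x3 intrinsics, pixels), "extrinsics" (4x4, takes a point from camera to world coordinates); the wrist camera has in their place "hand_eye" (4x4, takes a point from camera to tool coordinates, whose origin is the TCP and whose axes are the flange's). Camera axes: x right, y down, z forward; pixel columns grow to the right and rows downward; lengths in m; the calibration is good to about 2 mm. A picture is of the moment at which its call begins: read the wrist's pose just before it. calibration takes no time and is no camera call.
- robot.close_job(): hands the job in; it is judged then, once.
Trained networks look in the newest picture that a camera, given by its name, has taken for a name from the list of things; names that differ only in an ending like _2 or _b are one class to them, and where a whole thing is asked for, a point or a joint stands for the part that bears it (a point fixed in the world has none). Each returns a list of dicts, best first, with "p" (0 to 1); they miss things now and then, are a little off and sometimes report something else, mostly with a low value. They report only what shows in the picture. A call takes as long as a camera call. They do not tell look-alikes from the thing itself.
- robot.boxes_of(query, camera): "bbox" ([left, top, right, bottom] in pixels, round what is visible of it).
The state is a dict: "time": time; "joint_positions": joint angles; "qvel": joint speeds; "joint_torque": joint torques, N m; "tool_pos": TCP position; "ee_rot": TCP orientation; "wrist_force": force on the tool from outside, world axes, zero at the start; "wrist_torque": the same for the moment, N m; "width": finger opening in m; "finger_force": force on a finger pad.
Only numpy, scipy, OpenCV 4.12 (cv2) and the standard library are available. Lean on these libraries where they do the work, as an engineer would, in place of code of your own. Each camera call takes 0.05 s, during which the arm holds its last target. There are 200 camera calls.

## Working session

There is one attempt and no reset: what is moved stays moved. The work goes in short steps, Python scripts to look and compute and a shell command to move; the robot and the scene stay as the last step left them, time stands still between calls to the robot, and variables do not carry over. Pictures are saved under pics/ and viewed, at most 10 in all, crops included, and the job is handed in when it is done.

```bash
mkdir -p pics; cat > h.py <<'E'
from bench import robot
import numpy as np, cv2
def snap(n,f=None):
    p,d=robot.snapshot(n)
    if f: cv2.imwrite('pics/'+f,p[:,:,::-1])
    return p,d
def cloud(n,d,T=None):
    c=robot.calibration(n);K=np.array(c['mtx'])
    E=np.array(c['extrinsics']) if T is None else T@np.array(c['hand_eye'])
    v,u=np.mgrid[:384,:512]
    P=np.stack([(u-K[0,2])/K[0,0]*d,(v-K[1,2])/K[1,1]*d,d],-1)
    return P@E[:3,:3].T+E[:3,3]
E
python3 - <<'E'
from h import *
ims=[]
for n in("scene","top"):
    p,d=snap(n);ims.append(p);np.save(n+'.npy',cloud(n,d));np.save(n+'_p.npy',p)
    W=cloud(n,d)
    for q in("clamp_grip","rail_center","clamp_cam","second_cam_handle"):
        for b in robot.boxes_of(q,n):
            l,t,r,bo=b['bbox'];u,v=int((l+r)/2),int((t+bo)/2)
            print(n,q,round(b['p'],2),np.round(b['bbox']),W[v,u].round(3))
cv2.imwrite('pics/a.png',cv2.resize(np.hstack(ims),(800,300))[:,:,::-1])
cv2.imwrite('pics/top.png',cv2.resize(ims[1],(800,600))[:,:,::-1])
E
```

```text
scene clamp_grip 0.68 [216. 193. 258. 239.] [ 0.507 -0.189  0.06 ]
scene rail_center 0.93 [103. 160. 140. 197.] [ 0.278 -0.488  0.023]
scene rail_center 0.78 [195. 266. 294. 294.] [ 0.678 -0.206  0.047]
scene clamp_cam 0.54 [225. 192. 241. 219.] [ 0.512 -0.2    0.112]
scene second_cam_handle 0.7 [379. 212. 423. 231.] [0.613 0.208 0.055]
top clamp_grip 0.95 [264. 159. 299. 203.] [ 0.487 -0.196  0.062]
top rail_center 0.77 [242. 109. 328. 133.] [ 0.67  -0.203  0.048]
top rail_center 0.72 [359. 239. 395. 272.] [ 0.287 -0.473  0.029]
top clamp_cam 0.52 [274. 167. 294. 180.] [ 0.496 -0.2    0.139]
top second_cam_handle 0.83 [124. 130. 162. 145.] [0.607 0.207 0.056]
```

View pics/a.png

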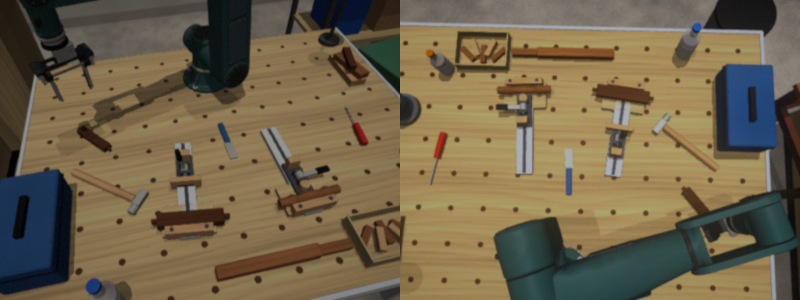

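View pics/top.png

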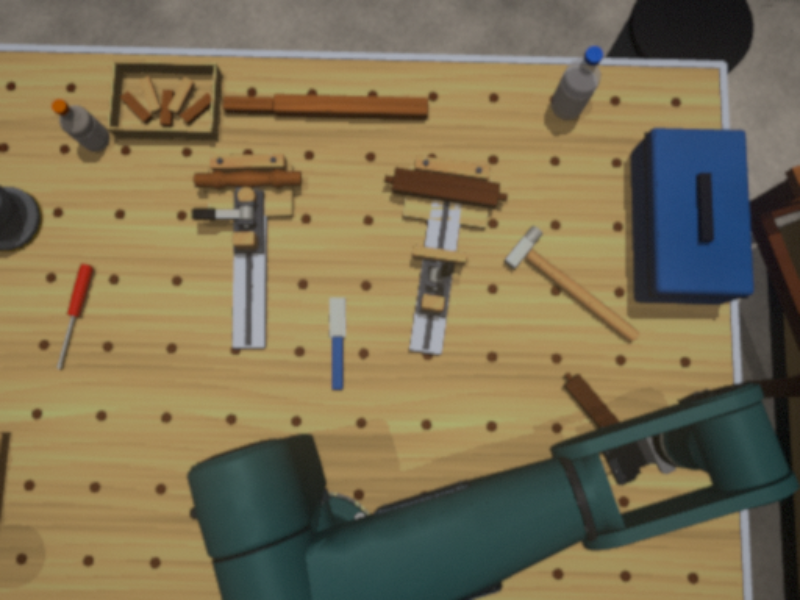

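The top picture (800x600) shows these candidates:
- **Rail:** the dark bar at (445,188) lies in a clamp. The similar dark piece at (600,420) is shorter and loose, and the spindle at (248,178) is reddish and in the other clamp.
- **Clamp:** the one at (435,270) has the broad jaw at (437,255), grip block at (432,302) and lever at (437,270). The other clamp's level lever is at (225,213).

I choose the right-hand clamp and the bar at (445,188). Next I'll measure it and check it in one crop.

```bash
python3 - <<'E'
from h import *
W=np.load('top.npy');p=np.load('top_p.npy')
c=p[95:240,230:340];cv2.imwrite('pics/crop.png',cv2.resize(c,None,fx=4,fy=4,interpolation=2)[:,:,::-1])
def rect(m,s):
    P=W[m];r=cv2.minAreaRect((P[:,:2]*1000).astype(np.float32));print(s,len(P),np.round(r[0]),np.round(r[1]),round(r[2],1),'med z',np.median(P[:,2]).round(4))
v,u=np.mgrid[:384,:512]
roi=lambda l,t,r,b:(u>=l)&(u<=r)&(v>=t)&(v<=b)
z=W[:,:,2]; S=p.astype(int).sum(2)
rect(roi(240,102,330,135)&(z>.044)&(z<.056)&(S<270),'rail')
rect(roi(264,183,299,203)&(z>.066)&(z<.085),'grip block')
rect(roi(260,150,305,176)&(z>.066)&(z<.085)&(S>250),'jaw top')
m=roi(264,155,300,190)&(z>.09);P=W[m];i=P[:,2].argsort();print('lever',P[i[::max(1,len(i)//12)]].round(3))
rect(roi(255,205,295,230)&(z>.01)&(z<.03),'track')
E
```

```text
rail 1030 [ 681. -205.] [228.  59.] 82.4 med z 0.0494
grip block 127 [ 451. -184.] [40. 26.] 81.2 med z 0.0743
jaw top 6 [ 506. -191.] [ 3. 12.] 89.5 med z 0.0721
lever [[ 0.496 -0.195  0.092]
 [ 0.493 -0.199  0.111]
 [ 0.491 -0.207  0.118]
 [ 0.493 -0.199  0.123]
 [ 0.508 -0.201  0.13 ]
 [ 0.491 -0.206  0.137]
 [ 0.498 -0.2    0.142]
 [ 0.508 -0.208  0.145]
 [ 0.508 -0.216  0.146]
 [ 0.492 -0.203  0.147]
 [ 0.497 -0.208  0.148]
 [ 0.499 -0.205  0.149]
 [ 0.499 -0.21   0.15 ]
 [ 0.264 -0.134  1.357]]
track 424 [ 397. -177.] [60. 61.] 83.3 med z 0.0197
```

View pics/crop.png

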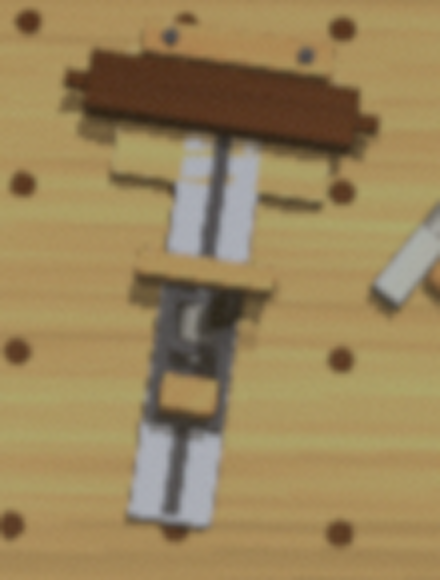

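The crop shows the broad jaw at about (205,270), its grip block at (188,393), the raised lever at (195,320), the dark rail at (225,95) and the end stop beyond it. That confirms the choice.

```bash
python3 - <<'E'
from h import *
from scipy.spatial.transform import Rotation as R
o=robot.get_obs();print(o['tool_pos'],o['ee_rot'],o['width'],o['wrist_force'],robot.tip_reach)
M=R.from_euler('xyz',o['ee_rot']).as_matrix();print(M.round(3))
print('tool y heading deg',np.degrees(np.arctan2(M[1,1],M[0,1])),'want 82.4 mod 180')
E
python3 -m handwheel '[[[0,0,0],[0.4,0.6,0],1],[[0,0,0],[0.3,0.6,0],1],[[0,0,0],[0.3,0.6,0],1],[[0,0,0],[0.3,0.6,0],1],[[0,0,0],[0.3,0.6,0],1]]'
```

```text
[ 0.23366283 -0.49788109  0.23044816] [-3.14155071e+00 -3.97475071e-06  4.38797509e-01] 0.09391038190904939 [-0.1251547  -0.06115216 -0.0862649 ] 0.025
[[ 0.905  0.425 -0.   ]
 [ 0.425 -0.905  0.   ]
 [ 0.    -0.    -1.   ]]
tool y heading deg -64.858754661392 want 82.4 mod 180
time: 1.0
tool_pos: [0.3141, -0.3467, 0.2306]
ee_rot: [3.141, -0.0, 0.439]
wrist_force: [0.5, -0.1, 0.0]
width: 0.0574
finger_force: 0.0
```

```bash
python3 -m handwheel '[[[0,0,-0.09],[0.3,0.7,0],1],[[0,0,-0.09],[0.3,0.7,0],1],[[0,0,-0.09],[0.3,0.7,0],1],[[0,0,-0.09],[0.3,0.7,0],1],[[0,0,0],[0.2,0.6,0],1]]'
python3 - <<'E'
from h import *
from scipy.spatial.transform import Rotation as R
o=robot.get_obs();T=np.eye(4);T[:3,:3]=R.from_euler('xyz',o['ee_rot']).as_matrix();T[:3,3]=o['tool_pos']
p,d=snap('wrist','w1.png');W=cloud('wrist',d,T);np.save('w1.npy',W)
print(o['tool_pos'],o['ee_rot'])
for q in("clamp_grip","rail_center","clamp_cam"):
    for b in robot.boxes_of(q,'wrist'):
        l,t,r,bo=b['bbox'];u,v=int((l+r)/2),int((t+bo)/2)
        print(q,round(b['p'],2),np.round(b['bbox']),W[v,u].round(3))
E
```

```text
time: 1.5
tool_pos: [0.3836, -0.1779, 0.2308]
ee_rot: [3.141, -0.001, -0.121]
wrist_force: [0.6, 0.2, -0.4]
width: 0.0176
finger_force: 0.0
[ 0.38357952 -0.17794483  0.2307757 ] [ 3.14144406e+00 -8.87782894e-04 -1.21484485e-01]
clamp_grip 0.55 [206.   8. 310. 134.] [ 0.495 -0.191  0.071]
rail_center 0.91 [459. 183. 512. 254.] [ 0.295 -0.453  0.022]
clamp_cam 0.98 [244.  31. 293.  80.] [ 0.5   -0.2    0.124]
```

View pics/w1.png

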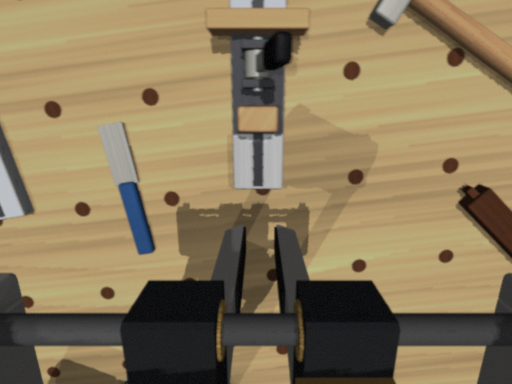

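The wrist view shows the block at (258,119), the track end at (258,187) and the lever grip at (278,50), which leans right (-y). The track lines up with the tool.

```bash
python3 - <<'E'
from h import *
W=np.load('w1.npy');z=W[:,:,2];v,u=np.mgrid[:384,:512]
roi=lambda l,t,r,b:(u>=l)&(u<=r)&(v>=t)&(v<=b)
def rect(m,s):
    P=W[m];r=cv2.minAreaRect((P[:,:2]*1000).astype(np.float32));print(s,len(P),np.round(r[0],1),np.round(r[1],1),round(r[2],1),np.median(P[:,2]).round(4))
rect(roi(225,100,290,134)&(z>.066)&(z<.085),'block')
rect(roi(200,2,315,30)&(z>.05)&(z<.064),'jaw top')
rect(roi(225,136,290,190)&(z>.012)&(z<.03),'track')
rect(roi(240,25,295,75)&(z>.12),'lever tip')
E
```

```text
block 1028 [ 450.4 -185.5] [39.6 24.2] 83.1 0.0745
jaw top 2246 [ 542.9 -196.9] [100.   17.8] 83.1 0.0566
track 2621 [ 398.4 -179.1] [60.1 63.6] 83.2 0.0198
lever tip 874 [ 486.  -204.7] [20.2 52.4] 76.1 0.1465
```

```bash
python3 -m handwheel '[[[0,0,0],[0.2,-0.02,-0.8],1],[[0,0,0],[0.1,-0.01,-0.8],1],[[0,0,0],[0.1,-0.01,-0.8],1],[[0,0,0],[0,-0.01,-0.8],1],[[0,0,0],[0,0,-0.16],1]]'
```

```text
time: 2.2
tool_pos: [0.3992, -0.1814, 0.0575]
ee_rot: [-3.138, 0.01, -0.122]
wrist_force: [-0.1, 0.0, -0.9]
width: 0.0007
finger_force: 0.0
```

```bash
python3 -m handwheel '[[[0,0,0],[0.2,-0.024,0],1],[[0,0,0],[0.2,-0.024,0],1],[[0,0,0],[0.1,-0.012,0],1],[[0,0,0],[0.1,-0.012,0],1],[[0,0,0],[0.1,-0.012,0],1]]'; python3 -m handwheel '[[[0,0,0],[0.2,-0.024,0],1],[[0,0,0],[0.2,-0.024,0],1],[[0,0,0],[0.2,-0.024,0],1],[[0,0,0],[0.2,-0.024,0],1],[[0,0,0],[0.2,-0.024,0],1]]'
```

```text
time: 2.7
tool_pos: [0.4178, -0.1847, 0.0629]
ee_rot: [3.141, 0.054, -0.12]
wrist_force: [-63.2, 5.1, 38.9]
width: 0.0005
finger_force: 32.8
time: 3.2
tool_pos: [0.4211, -0.1849, 0.0638]
ee_rot: [-3.132, 0.188, -0.124]
wrist_force: [-100.0, -21.8, 40.8]
width: 0.001
finger_force: 51.3
```

Something is blocking it with high force. I'll back off and look.

```bash
python3 -m handwheel '[[[0,0,0],[-0.9,0.108,0],1],[[0,0,0],[-0.9,0.108,0],1]]'
python3 -m handwheel '[[[0,0,0],[0,0,0],1]]'
python3 - <<'E'
from h import *
a,d=snap('top');b,_=snap('scene')
W=cloud('top',d);np.save('top2.npy',W)
A=cv2.resize(a[80:245,200:420],(400,300));B=cv2.resize(b[120:300,120:360],(400,300))
cv2.imwrite('pics/t2.png',np.hstack([A,B])[:,:,::-1])
o=robot.get_obs();print(o['joint_positions'],o['ee_rot'],o['tool_pos'],o['wrist_force'])
E
```

```text
time: 3.4
tool_pos: [0.3959, -0.1823, 0.0636]
ee_rot: [-3.141, 0.004, -0.122]
wrist_force: [0.8, -0.7, 0.7]
width: 0.0004
finger_force: 0.0
time: 3.5
tool_pos: [0.3947, -0.1813, 0.0634]
ee_rot: [3.141, 0.001, -0.123]
wrist_force: [1.5, 0.5, 0.3]
width: 0.0005
finger_force: 0.0
[-5.58278925e-01 -6.88073268e-02  1.86381174e+00  2.45656206e-04
  1.33915803e+00  1.13365946e+00] [ 3.13866404 -0.00683291 -0.12118756] [ 0.40020725 -0.1831274   0.0656093 ] [-0.20906421  0.22816101  0.23022422]
```

View pics/t2.png

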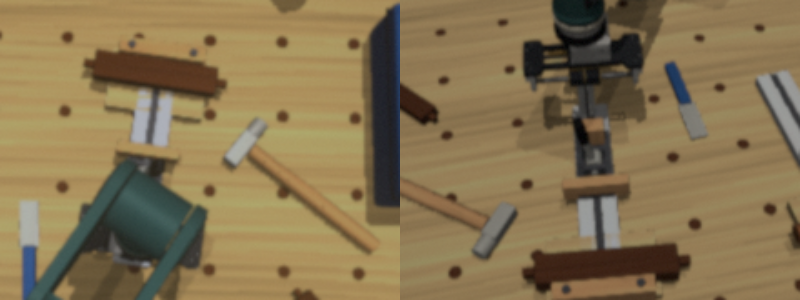

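```bash
python3 - <<'E'
from h import *
W=np.load('w1.npy');o=np.array([.4504,-.1855]);ex=np.array([.9928,-.12])
for u in(237,246,258,275,281):
    print(u,[(round(float((W[v,u,:2]-o)@ex)*1000),round(float(W[v,u,2])*1000)) for v in range(96,150,3)])
for f in('top.npy','top2.npy'):
    W=np.load(f);m=(W[...,2]>.05)&(W[...,2]<.064);s=(W[...,:2]-o)@ex;l=(W[...,:2]-o)@np.array([.12,.9928])
    k=m&(s>.06)&(s<.15)&(abs(l)<.06);print(f,k.sum(),np.percentile(s[k],[5,50,95]).round(4))
o=robot.get_obs();print(o['tool_pos'],o['qvel'])
E
```

```text
237 [(23, 35), (20, 34), (17, 34), (14, 34), (11, 34), (8, 33), (5, 33), (1, 34), (-2, 35), (-5, 34), (-9, 33), (-12, 34), (-15, 31), (-20, 19), (-23, 20), (-27, 20), (-30, 20), (-34, 21)]
246 [(23, 34), (20, 32), (17, 33), (14, 35), (11, 74), (8, 76), (6, 76), (3, 75), (0, 75), (-3, 75), (-6, 74), (-9, 74), (-12, 72), (-20, 20), (-23, 19), (-26, 21), (-30, 20), (-34, 20)]
258 [(23, 35), (20, 35), (17, 32), (14, 33), (11, 74), (8, 76), (5, 75), (3, 76), (0, 74), (-3, 75), (-6, 76), (-9, 74), (-12, 74), (-20, 20), (-23, 22), (-26, 21), (-30, 21), (-33, 22)]
275 [(23, 34), (20, 35), (17, 34), (14, 34), (11, 74), (8, 73), (5, 75), (3, 74), (0, 75), (-3, 74), (-6, 74), (-9, 76), (-12, 72), (-20, 19), (-23, 20), (-27, 21), (-30, 19), (-34, 19)]
281 [(23, 33), (20, 33), (17, 34), (14, 35), (11, 34), (8, 33), (4, 32), (1, 33), (-2, 34), (-5, 34), (-9, 32), (-12, 33), (-15, 34), (-20, 19), (-23, 21), (-27, 19), (-30, 20), (-34, 19)]
top.npy 258 [0.0688 0.0924 0.1022]
top2.npy 253 [0.0694 0.0924 0.1023]
[ 0.40020725 -0.1831274   0.0656093 ] [ 0.01755888  0.03923338 -0.04844307  0.00020986 -0.00832268 -0.0012865 ]
```

The jaw hasn't moved, and its base lip is 34 mm high, about level with my fingertips. I'll raise 10 mm to push only the block, gently, and check the forces.

```bash
python3 -m handwheel '[[[0,0,0],[0,0,0.2],1],[[0,0,0],[0.1,-0.012,0],1],[[0,0,0],[0.1,-0.012,0],1],[[0,0,0],[0.1,-0.012,0],1],[[0,0,0],[0,0,0],1]]'
python3 -c "
from h import *
o=robot.get_obs();print(o['tool_pos'],o['ee_rot'],o['wrist_force'],o['wrist_torque'],o['finger_force']);snap('wrist','w2.png');print(np.array(robot.calibration('wrist')['hand_eye']).round(3))"
```

```text
time: 4.1
tool_pos: [0.414, -0.1833, 0.0723]
ee_rot: [-3.141, 0.0, -0.119]
wrist_force: [-0.4, -0.4, 0.4]
width: 0.0002
finger_force: 0.0
[ 0.41402269 -0.18333796  0.07228232] [-3.14147929e+00  2.79085539e-04 -1.19087757e-01] [-0.3515207  -0.44999056  0.38686157] [ 0.03746181 -0.01394784  0.0439039 ] 0.0
[[ 0.    -0.961 -0.276  0.08 ]
 [ 1.     0.    -0.     0.001]
 [ 0.    -0.276  0.961 -0.154]
 [ 0.     0.     0.     1.   ]]
```

View pics/w2.png

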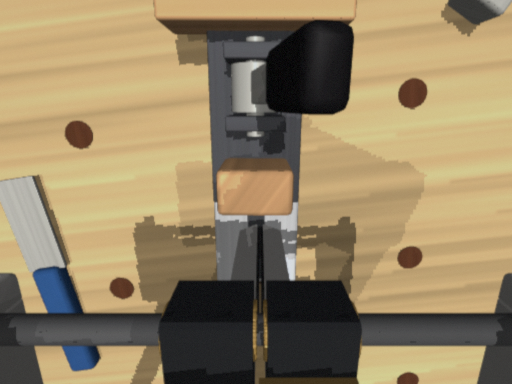

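The view is clear: the fingertips are right behind the block (255,190), the lever grip is at (310,70), and nothing else is in the way. I'll push gently.

```bash
for i in 1 2 3; do python3 -m handwheel '[[[0,0,0],[0.06,-0.0072,0],1],[[0,0,0],[0.06,-0.0072,0],1]]'; done
```

```text
time: 4.35
tool_pos: [0.419, -0.1839, 0.0722]
ee_rot: [-3.141, 0.001, -0.12]
wrist_force: [1.1, 0.7, -0.8]
width: 0.0001
finger_force: 0.0
time: 4.55
tool_pos: [0.4252, -0.1848, 0.0725]
ee_rot: [3.141, -0.0, -0.12]
wrist_force: [-0.4, -0.4, 0.5]
width: -0.0001
finger_force: 0.0
time: 4.75
tool_pos: [0.4302, -0.1854, 0.0725]
ee_rot: [3.142, 0.003, -0.12]
wrist_force: [-6.2, 1.3, 3.4]
width: 0.0006
finger_force: 2.3
```

Contact is where I expected it (x≈0.430), so the low lip was the obstacle before.

```bash
for i in 1 2; do python3 -m handwheel '[[[0,0,0],[0.08,-0.0096,0],1],[[0,0,0],[0.08,-0.0096,0],1],[[0,0,0],[0.08,-0.0096,0],1]]'; done
```

```text
time: 5.05
tool_pos: [0.4429, -0.1869, 0.0725]
ee_rot: [3.141, 0.001, -0.12]
wrist_force: [-4.9, 0.6, 2.8]
width: 0.0005
finger_force: 2.3
time: 5.35
tool_pos: [0.4553, -0.1884, 0.0725]
ee_rot: [3.141, 0.0, -0.12]
wrist_force: [-5.7, -0.4, 3.2]
width: 0.0002
finger_force: 2.3
```

Sliding at about 5 N. Continue to about 20 mm short.

```bash
python3 -m handwheel '[[[0,0,0],[0.15,-0.018,0],1],[[0,0,0],[0.15,-0.018,0],1],[[0,0,0],[0.15,-0.018,0],1],[[0,0,0],[0.15,-0.018,0],1],[[0,0,0],[0.15,-0.018,0],1]]'; python3 -m handwheel '[[[0,0,0],[0.1,-0.012,0],1],[[0,0,0],[0.1,-0.012,0],1],[[0,0,0],[0.1,-0.012,0],1],[[0,0,0],[0.1,-0.012,0],1],[[0,0,0],[0,0,0],1]]'
python3 - <<'E'
from h import *
p,d=snap('top');W=cloud('top',d);z=W[...,2];S=p.astype(int).sum(2)
o=np.array([.4504,-.1855]);s=(W[...,:2]-o)@[.9928,-.12];l=(W[...,:2]-o)@[.12,.9928]
k=(z>.045)&(z<.054)&(S<270)&(s>.19)&(s<.28)&(abs(l-.01)<.09);print('rail s',np.percentile(s[k],[1,50,99]).round(4))
k=(z>.052)&(z<.064)&(s>.13)&(s<.215)&(abs(l)>.015)&(abs(l)<.045)&(S>300);print('jaw s',k.sum(),np.percentile(s[k],[2,50,98]).round(4))
cv2.imwrite('pics/t3.png',cv2.resize(p[90:240,220:350],None,fx=4,fy=4)[:,:,::-1])
E
```

```text
time: 5.85
tool_pos: [0.4928, -0.193, 0.0724]
ee_rot: [3.141, 0.001, -0.12]
wrist_force: [-4.8, -0.5, 2.9]
width: 0.0003
finger_force: 2.6
time: 6.35
tool_pos: [0.5137, -0.1954, 0.0724]
ee_rot: [3.142, -0.002, -0.12]
wrist_force: [-2.5, -1.2, 0.5]
width: 0.0001
finger_force: 0.5
rail s [0.2029 0.2303 0.2505]Traceback (most recent call last):
  File "<stdin>", line 5, in <module>
    return _quantile_unchecked(
        a, q, axis, out, overwrite_input, method, keepdims, weights)
    return _ureduce(a,
                    func=_quantile_ureduce_func,
    ...<5 lines>...
                    overwrite_input=overwrite_input,
                    method=method)
    r = func(a, **kwargs)
    result = _quantile(arr,
                       quantiles=q,
    ...<2 lines>...
                       out=out,
                       weights=wgt)
    slices_having_nans = np.isnan(arr[-1, ...])
                                  ~~~^^^^^^^^^
IndexError: index -1 is out of bounds for axis 0 with size 0
```

```bash
python3 -m handwheel '[[[0,0,0],[0.06,-0.0072,0],1],[[0,0,0],[0.06,-0.0072,0],1],[[0,0,0],[0.06,-0.0072,0],1],[[0,0,0],[0.06,-0.0072,0],1]]'; for i in 1 2 3; do python3 -m handwheel '[[[0,0,0],[0.04,-0.0048,0],1]]'|grep -E 'tool_pos|wrist_f'; done
```

```text
time: 6.8
tool_pos: [0.5245, -0.1964, 0.0724]
ee_rot: [-3.141, 0.001, -0.12]
wrist_force: [-4.0, 0.2, 1.7]
width: 0.0001
finger_force: 2.2
tool_pos: [0.5267, -0.1967, 0.0724]
wrist_force: [-4.1, 0.8, 0.9]
tool_pos: [0.5285, -0.1969, 0.0724]
wrist_force: [-5.9, 1.2, 1.7]
tool_pos: [0.5302, -0.1971, 0.0724]
wrist_force: [-6.0, 0.8, 3.6]
```

```bash
for i in 1 2 3 4 5; do python3 -m handwheel '[[[0,0,0],[0.03,-0.0036,0],1]]'|grep -E 'tool_pos|wrist_f'; done
```

```text
tool_pos: [0.5303, -0.1972, 0.0724]
wrist_force: [-11.3, 1.6, 6.6]
tool_pos: [0.5303, -0.1972, 0.0724]
wrist_force: [-16.0, 2.1, 9.4]
tool_pos: [0.5304, -0.1972, 0.0724]
wrist_force: [-20.0, 2.9, 12.6]
tool_pos: [0.5304, -0.1972, 0.0725]
wrist_force: [-24.2, 3.5, 14.4]
tool_pos: [0.5304, -0.1972, 0.0725]
wrist_force: [-27.2, 4.1, 17.7]
```

The jaw is snug with the rail against the stop: force rises and nothing moves at x=0.5304, which matches the rail centre. Back off, lift and look.

```bash
python3 -m handwheel '[[[0,0,0],[-0.2,0.024,0],1],[[0,0,0],[-0.4,0.048,0],1],[[0,0,0],[0,0,0.8],1],[[0,0,0],[0,0,0.8],1],[[0,0,0],[0,0,0.8],1]]'
python3 -m handwheel '[[[0,0,0],[0,0,0.8],1],[[0,0,0],[0,0,0],1]]'
python3 - <<'E'
from h import *
from scipy.spatial.transform import Rotation as R
ob=robot.get_obs();T=np.eye(4);T[:3,:3]=R.from_euler('xyz',ob['ee_rot']).as_matrix();T[:3,3]=ob['tool_pos']
p,d=snap('wrist','w3.png');W=cloud('wrist',d,T);print(ob['tool_pos'])
o=np.array([.5507,-.1976]);s=(W[...,:2]-o)@[.9928,-.12];l=(W[...,:2]-o)@[.12,.9928];z=W[...,2]
def q(k,n): print(n,k.sum(),*[np.percentile(a[k],[2,50,98]).round(4) for a in(s,l,z)] if k.any() else '')
q((z>.068)&(z<.082)&(abs(s)<.025)&(abs(l)<.03),'block s,l,z')
q((z>.052)&(z<.062)&(s>.07)&(s<.11)&(abs(l)<.06),'jaw')
q((z>.044)&(z<.054)&(s>.09)&(s<.16)&(abs(l)<.08),'rail')
q((z>.10)&(abs(s-.05)<.03)&(abs(l)<.06),'lever')
q((z>.14)&(abs(s-.05)<.03)&(abs(l)<.06),'lever top')
E
```

```text
time: 8.1
tool_pos: [0.5091, -0.1947, 0.1938]
ee_rot: [-3.142, -0.004, -0.12]
wrist_force: [1.6, 0.3, -0.4]
width: 0.0004
finger_force: 0.0
time: 8.3
tool_pos: [0.5123, -0.1962, 0.2407]
ee_rot: [3.136, -0.017, -0.119]
wrist_force: [-0.1, 0.6, 0.6]
width: 0.0006
finger_force: 0.0
[ 0.51228951 -0.1962069   0.24072692]
block s,l,z 900 [-0.0113  0.0015  0.0128] [-0.0198 -0.0001  0.0186] [0.0721 0.0744 0.0758]
jaw 2031 [0.0716 0.0931 0.1026] [-0.048  -0.0002  0.047 ] [0.0545 0.0567 0.0601]
rail 7501 [0.1047 0.126  0.1466] [-0.0769 -0.0001  0.0768] [0.0478 0.0497 0.0513]
lever 1511 [0.0392 0.0392 0.0626] [-0.0249 -0.0033 -0.0033] [0.1155 0.3959 0.3959]
lever top 1302 [0.0392 0.0392 0.0626] [-0.025  -0.0033 -0.0033] [0.1426 0.3959 0.3959]
```

View pics/w3.png

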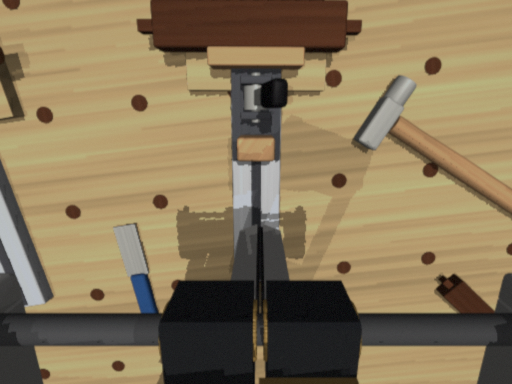

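The jaw at (255,57) is against the rail at (250,25), and the lever grip at (275,93) leans slightly to -y. Now move to the -y side of the lever and lower.

```bash
python3 -m handwheel '[[[0,0,0],[0.1,-0.6,0],1],[[0,0,0],[0.5,-0.65,0],1],[[0,0,0],[0.6,0,0],1],[[0,0,0],[0.5,0,0],1],[[0,0,0],[0,0,0],1]]'
python3 -m handwheel '[[[0,0,0],[0,0,-0.65],1],[[0,0,0],[0,0,-0.65],1],[[0,0,0],[0,0,-0.6],1],[[0,0,0],[0,0,0],1]]'
```

```text
time: 8.85
tool_pos: [0.5951, -0.2569, 0.2286]
ee_rot: [-3.14, 0.002, -0.118]
wrist_force: [-0.4, 0.0, -0.6]
width: 0.0007
finger_force: 0.0
time: 9.25
tool_pos: [0.5893, -0.2553, 0.1304]
ee_rot: [-3.137, 0.011, -0.12]
wrist_force: [-0.1, 0.1, -0.5]
width: 0.0005
finger_force: 0.0
```

```bash
python3 -m handwheel '[[[0,0,0],[0,0,0.2],1],[[0,0,0],[0,0,0],1],[[0,0,0],[0,0,0],1]]'
```

```text
time: 9.55
tool_pos: [0.5945, -0.258, 0.1513]
ee_rot: [3.139, -0.006, -0.12]
wrist_force: [-0.7, -0.4, -0.5]
width: 0.0003
finger_force: 0.0
```

```bash
python3 -m handwheel '[[[0,0,0],[0.03,0.18,-0.02],1],[[0,0,0],[0.03,0.18,-0.02],1],[[0,0,0],[0.03,0.18,0],1],[[0,0,0],[0.03,0.18,0],1]]'; python3 -m handwheel '[[[0,0,0],[0.02,0.15,0],1],[[0,0,0],[0.02,0.15,0],1],[[0,0,0],[0.02,0.15,0],1],[[0,0,0],[0.02,0.15,0],1],[[0,0,0],[0.02,0.15,0],1]]'
```

```text
time: 9.95
tool_pos: [0.5992, -0.2203, 0.1457]
ee_rot: [3.141, -0.0, -0.12]
wrist_force: [-0.8, -0.5, 1.0]
width: 0.0008
finger_force: 0.7
time: 10.45
tool_pos: [0.604, -0.183, 0.1453]
ee_rot: [-3.142, 0.0, -0.12]
wrist_force: [-1.2, -1.4, -0.2]
width: 0.0006
finger_force: 0.4
```

```bash
python3 -m handwheel '[[[0,0,0],[0.025,0.15,-0.06],1],[[0,0,0],[0.025,0.15,-0.09],1],[[0,0,0],[0.025,0.15,-0.12],1],[[0,0,0],[0.025,0.15,-0.15],1]]'; python3 -m handwheel '[[[0,0,0],[0.01,0.076,-0.14],1],[[0,0,0],[0.01,0.076,-0.14],1],[[0,0,0],[0.01,0.076,-0.14],1]]';  python3 -m handwheel '[[[0,0,0],[0,0.033,-0.1],1],[[0,0,0],[0,0.033,-0.1],1],[[0,0,0],[0,0.033,-0.1],1]]'
```

```text
time: 10.85
tool_pos: [0.6093, -0.153, 0.1244]
ee_rot: [-3.142, -0.001, -0.12]
wrist_force: [-0.3, -1.2, 1.3]
width: 0.0004
finger_force: 0.8
time: 11.15
tool_pos: [0.6107, -0.142, 0.103]
ee_rot: [-3.142, -0.0, -0.12]
wrist_force: [0.7, 0.5, 0.9]
width: 0.0003
finger_force: 1.0
time: 11.45
tool_pos: [0.6109, -0.1376, 0.0883]
ee_rot: [3.141, -0.001, -0.12]
wrist_force: [0.5, -0.8, 1.4]
width: 0.0005
finger_force: 0.8
```

```bash
for i in 1 2 3 4 5 6 7; do python3 -m handwheel '[[[0,0,0],[0,0,-0.04],1]]'|grep -E 'tool_pos|wrist_f'; done
```

```text
tool_pos: [0.6104, -0.1373, 0.0858]
wrist_force: [0.5, 1.6, 1.7]
tool_pos: [0.6104, -0.1371, 0.0842]
wrist_force: [0.3, 0.9, 1.8]
tool_pos: [0.6105, -0.1371, 0.0836]
wrist_force: [-2.7, 1.9, 11.4]
tool_pos: [0.6106, -0.1371, 0.0835]
wrist_force: [-4.5, 4.0, 17.3]
tool_pos: [0.6106, -0.1371, 0.0833]
wrist_force: [-7.6, 3.4, 24.0]
tool_pos: [0.6107, -0.1371, 0.0831]
wrist_force: [-10.9, 4.6, 29.2]
tool_pos: [0.6108, -0.1371, 0.083]
wrist_force: [-14.0, 5.4, 35.0]
```

The lever is at its stop. Lift, retreat and verify.

```bash
python3 -m handwheel '[[[0,0,0],[0,0,0.3],1],[[0,0,0],[0,0,0.8],1],[[0,0,0],[0,0,0.9],1],[[0,0,0],[0,0,0.9],1],[[0,0,0],[-0.5,0,0],1]]'
python3 -m handwheel '[[[0,0,0],[-0.7,0,0],1],[[0,0,0],[-0.7,0,0],1],[[0,0,0],[-0.4,0,0],1],[[0,0,0],[0,0,0],1],[[0,0,0],[0,0,0],1]]'
python3 - <<'E'
from h import *
from scipy.spatial.transform import Rotation as R
ob=robot.get_obs();T=np.eye(4);T[:3,:3]=R.from_euler('xyz',ob['ee_rot']).as_matrix();T[:3,3]=ob['tool_pos']
p,d=snap('wrist','w4.png');W=cloud('wrist',d,T);print(ob['tool_pos'],ob['wrist_force'])
o=np.array([.5507,-.1976]);s=(W[...,:2]-o)@[.9928,-.12];l=(W[...,:2]-o)@[.12,.9928];z=W[...,2]
def q(k,n): print(n,k.sum(),*[np.percentile(a[k],[2,50,98]).round(4) for a in(s,l,z)] if k.any() else '')
q((z>.052)&(z<.062)&(s>.08)&(s<.11)&(abs(l)<.06),'jaw')
q((z>.044)&(z<.054)&(s>.10)&(s<.16)&(abs(l)<.08),'rail')
k=(abs(s-.0525)<.008)&(z>.04)
for a in(.06,.07,.08,.09,.095): q(k&(abs(l-a)<.004),'lever %.3f'%a)
E
```

```text
time: 12.65
tool_pos: [0.5896, -0.1388, 0.2277]
ee_rot: [3.138, -0.015, -0.12]
wrist_force: [0.4, 0.3, 1.0]
width: 0.0006
finger_force: 0.0
time: 13.15
tool_pos: [0.4956, -0.1376, 0.2194]
ee_rot: [3.141, -0.0, -0.121]
wrist_force: [-0.2, -0.3, 0.6]
width: 0.0007
finger_force: 0.0
[ 0.49556654 -0.13760784  0.21940475] [-0.16170019 -0.33706339  0.59368625]
jaw 2352 [0.085  0.0934 0.1019] [-0.0478 -0.0002  0.0471] [0.0537 0.0566 0.0582]
rail 2035 [0.1034 0.1083 0.1129] [-0.0773 -0.0004  0.077 ] [0.0465 0.0495 0.0513]
lever 0.060 143 [0.045  0.053  0.0602] [0.0565 0.0602 0.0632] [0.0564 0.0578 0.0593]
lever 0.070 155 [0.045  0.0522 0.0602] [0.0661 0.0699 0.0738] [0.0568 0.0581 0.0595]
lever 0.080 150 [0.0451 0.053  0.0601] [0.0764 0.0802 0.084 ] [0.0567 0.0583 0.0597]
lever 0.090 153 [0.045  0.0521 0.06  ] [0.0861 0.09   0.0937] [0.057  0.0585 0.0601]
lever 0.095 140 [0.045  0.0527 0.06  ] [0.0914 0.0949 0.0988] [0.0561 0.0584 0.0601]
```

View pics/w4.png

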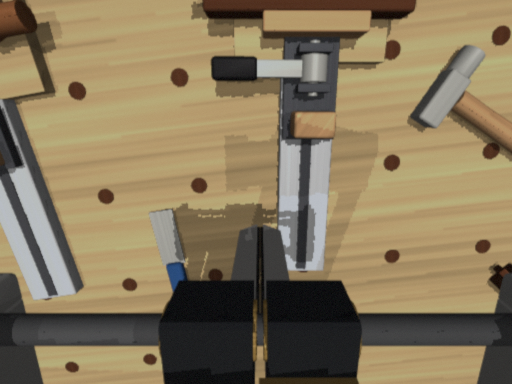

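The lever grip at (234,68) lies level to +y, its slope matches the stop, and the jaw is against the rail at (310,8). Hand in.

```bash
python3 -c "
from bench import robot
print(robot.close_job())"
```

```text
the job is handed in; nothing more can be done
None
```

The jaw is snug against the rail with the rail on its end stop, the cam lever is down at its stop and locked, and the other clamp was left alone; but my first push caught on something low, probably the jaw's base lip, and the wrist force read about 100 N (limit 120) before I backed off, without moving the jaw. I can't tell whether that also broke the 40 N limit on pressing with the arm or gripper body. The job is handed in, and no verdict was returned.

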